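# Load, latch and hold shut the dust extractor's filter bay

## Task

Stand two of the three spare filter cartridges upright in the open filter bay of the bench dust extractor and leave the third standing on the bench. Swing the bay's cover shut and turn its quarter-turn latch clockwise until the slot in the latch head lines up with the two index marks on the cover. Then let go of the latch, press the cover panel itself fully down on its frame against the springy new gasket and finish while holding it pressed there, so that the gasket's glue can take; do not disturb the jaw cast, the burner or the articulator.

Things in the scene. Friction and masses are not known exactly. Their poses are not given: they have to be found in the camera images.
- bay_floor (a point): Centre of the floor of the filter bay in a beige bench dust extractor (fixed), 50 mm above the bench. x, y level, z up; +y points to the cover's hinge. The bay's mouth, centred above, is 190 mm (x) by 150 mm (y), its rim 100 mm above the floor; a black gasket stands up to 6 mm above the rim. Outside the bay measures 250 by 200 mm. Beyond y = 96 mm a blower casing 148 mm tall reaches to y = 276 mm.
- cover_hinge (a point): Middle of the cover's hinge line, 100 mm to +y of bay_floor and 100 mm above it (150 mm above the bench). Same axes as bay_floor; the hinge line runs along its x.
- cover (a joint): Angle of the bay's cover: 0 is flush on the frame (hard stop), 1.75 rad wide open, leaning over the blower casing, where it starts, its free edge 350 mm above the bench. The free edge is on the -y side when shut. The hinge is damped: pushed past the vertical the cover sinks shut by its weight and rests on the springy gasket near 0.02 rad. Some 8 to 9 N at cover_press brings it to 0; let go, it rises to 0.02 again.
- cover_press (a point): Point on the outer face of the cover panel, in its free half beside the latch, 150 mm from the hinge line and 70 mm to -x of the cover's middle: a good place to push. z is the panel's outward normal (up when shut). The aluminium panel is 246 mm (along the hinge) by 200 mm by 4 mm; it spans 4 to 204 mm from the hinge line; its underside passes through the hinge line.
- latch_grip (a point): Point on the latch's turning axis (z, up when shut), inside its steel wing head at the height to grip, 25 mm above the cover's outer face. The latch is in the middle of the cover's width, 152 mm from the hinge line. The wing is 36 mm long, 12 mm thick, its top 32 mm above the cover, on a round foot 34 mm across and 3 mm high. The slot runs along the wing's top, along this point's x axis.
- latch (a joint): Angle of the latch, growing clockwise as seen on the shut cover. At 0 its slot is parallel to the hinge line (open); at 1.57 rad in line with the two dark index marks on the cover, at right angles to the hinge line (shut). Starts between 0.05 and 0.55; stays where it is left, has no click, and can be over-turned to 1.95. Turned before the cover is down, its tongue keeps the cover from closing.
- cartridgeA_mid (a point): Centre of one of three like filter cartridges, 35 mm above its underside. White and paper-coloured upright drum, 48 mm across and 45 mm high, with a pull knob on its top, 19 mm across and 25 mm high (70 mm tall in all); about 90 g. Its z axis points up through the knob. It starts standing loose on the bench.
- cartridgeB_mid (a point): Centre of one of three like filter cartridges, 35 mm above its underside. White and paper-coloured upright drum, 48 mm across and 45 mm high, with a pull knob on its top, 19 mm across and 25 mm high (70 mm tall in all); about 90 g. Its z axis points up through the knob. It starts standing loose on the bench.
- cartridgeC_mid (a point): Centre of one of three like filter cartridges, 35 mm above its underside. White and paper-coloured upright drum, 48 mm across and 45 mm high, with a pull knob on its top, 19 mm across and 25 mm high (70 mm tall in all); about 90 g. Its z axis points up through the knob. It starts standing loose on the bench.
- jaw_cast: Bystander: plaster cast of a jaw, 50 by 62 by 27 mm, lying on the bench; origin under its centre.
- burner: Bystander: small steel bench burner, base 70 by 55 mm, 95 mm tall, with a green tap knob; origin under its centre.
- articulator: Bystander: grey articulator with plaster jaws, 85 by 84 mm, 102 mm tall; origin under its centre.
Not all that is in view belongs to the job. What is shaped like the part that bears cartridgeC_mid but purple is not meant.

How it is judged:
On the way, in this order (a step that is already met when the one before it is completed fails the run):
1. two cartridges stand in the open bay, the third on the bench ((((height (world z) of cartridgeA_mid below 0.05 m and angle between cartridgeA_mid's own z axis and vertical below 0.2 rad and horizontal distance between cartridgeA_mid and bay_floor above 0.15 m) and (x of cartridgeB_mid in the frame of bay_floor between -0.088 and 0.088 m and y of cartridgeB_mid in the frame of bay_floor between -0.07 and 0.06 m and z of cartridgeB_mid in the frame of bay_floor between 0.025 and 0.045 m and angle between cartridgeB_mid's own z axis and vertical below 0.2 rad) and (x of cartridgeC_mid in the frame of bay_floor between -0.088 and 0.088 m and y of cartridgeC_mid in the frame of bay_floor between -0.07 and 0.06 m and z of cartridgeC_mid in the frame of bay_floor between 0.025 and 0.045 m and angle between cartridgeC_mid's own z axis and vertical below 0.2 rad)) or ((x of cartridgeA_mid in the frame of bay_floor between -0.088 and 0.088 m and y of cartridgeA_mid in the frame of bay_floor between -0.07 and 0.06 m and z of cartridgeA_mid in the frame of bay_floor between 0.025 and 0.045 m and angle between cartridgeA_mid's own z axis and vertical below 0.2 rad) and (height (world z) of cartridgeB_mid below 0.05 m and angle between cartridgeB_mid's own z axis and vertical below 0.2 rad and horizontal distance between cartridgeB_mid and bay_floor above 0.15 m) and (x of cartridgeC_mid in the frame of bay_floor between -0.088 and 0.088 m and y of cartridgeC_mid in the frame of bay_floor between -0.07 and 0.06 m and z of cartridgeC_mid in the frame of bay_floor between 0.025 and 0.045 m and angle between cartridgeC_mid's own z axis and vertical below 0.2 rad)) or ((x of cartridgeA_mid in the frame of bay_floor between -0.088 and 0.088 m and y of cartridgeA_mid in the frame of bay_floor between -0.07 and 0.06 m and z of cartridgeA_mid in the frame of bay_floor between 0.025 and 0.045 m and angle between cartridgeA_mid's own z axis and vertical below 0.2 rad) and (x of cartridgeB_mid in the frame of bay_floor between -0.088 and 0.088 m and y of cartridgeB_mid in the frame of bay_floor between -0.07 and 0.06 m and z of cartridgeB_mid in the frame of bay_floor between 0.025 and 0.045 m and angle between cartridgeB_mid's own z axis and vertical below 0.2 rad) and (height (world z) of cartridgeC_mid below 0.05 m and angle between cartridgeC_mid's own z axis and vertical below 0.2 rad and horizontal distance between cartridgeC_mid and bay_floor above 0.15 m))) and value of joint cover above 1 rad), for 0.2 s.
2. the cover is shut with the latch still unturned (value of joint cover below 0.04 rad and value of joint latch below 1 rad), for 0.2 s.
3. the latch is turned until its slot lines up with the index marks (value of joint cover below 0.04 rad and value of joint latch between 1.43 and 1.71 rad), for 0.2 s.
At the end, for the whole second after the job is handed in: Two cartridges stand upright (within 0.2 rad) in the bay and the third upright on the bench; the latch's slot is within 0.14 rad of the index marks; the cover is flush (below 0.008 rad) and the fingers hold it there, pressing on the panel with more than 3 N ((((height (world z) of cartridgeA_mid below 0.05 m and angle between cartridgeA_mid's own z axis and vertical below 0.2 rad and horizontal distance between cartridgeA_mid and bay_floor above 0.15 m) and (x of cartridgeB_mid in the frame of bay_floor between -0.088 and 0.088 m and y of cartridgeB_mid in the frame of bay_floor between -0.07 and 0.06 m and z of cartridgeB_mid in the frame of bay_floor between 0.025 and 0.045 m and angle between cartridgeB_mid's own z axis and vertical below 0.2 rad) and (x of cartridgeC_mid in the frame of bay_floor between -0.088 and 0.088 m and y of cartridgeC_mid in the frame of bay_floor between -0.07 and 0.06 m and z of cartridgeC_mid in the frame of bay_floor between 0.025 and 0.045 m and angle between cartridgeC_mid's own z axis and vertical below 0.2 rad)) or ((x of cartridgeA_mid in the frame of bay_floor between -0.088 and 0.088 m and y of cartridgeA_mid in the frame of bay_floor between -0.07 and 0.06 m and z of cartridgeA_mid in the frame of bay_floor between 0.025 and 0.045 m and angle between cartridgeA_mid's own z axis and vertical below 0.2 rad) and (height (world z) of cartridgeB_mid below 0.05 m and angle between cartridgeB_mid's own z axis and vertical below 0.2 rad and horizontal distance between cartridgeB_mid and bay_floor above 0.15 m) and (x of cartridgeC_mid in the frame of bay_floor between -0.088 and 0.088 m and y of cartridgeC_mid in the frame of bay_floor between -0.07 and 0.06 m and z of cartridgeC_mid in the frame of bay_floor between 0.025 and 0.045 m and angle between cartridgeC_mid's own z axis and vertical below 0.2 rad)) or ((x of cartridgeA_mid in the frame of bay_floor between -0.088 and 0.088 m and y of cartridgeA_mid in the frame of bay_floor between -0.07 and 0.06 m and z of cartridgeA_mid in the frame of bay_floor between 0.025 and 0.045 m and angle between cartridgeA_mid's own z axis and vertical below 0.2 rad) and (x of cartridgeB_mid in the frame of bay_floor between -0.088 and 0.088 m and y of cartridgeB_mid in the frame of bay_floor between -0.07 and 0.06 m and z of cartridgeB_mid in the frame of bay_floor between 0.025 and 0.045 m and angle between cartridgeB_mid's own z axis and vertical below 0.2 rad) and (height (world z) of cartridgeC_mid below 0.05 m and angle between cartridgeC_mid's own z axis and vertical below 0.2 rad and horizontal distance between cartridgeC_mid and bay_floor above 0.15 m))) and value of joint latch between 1.43 and 1.71 rad and value of joint cover below 0.008 rad and contact force between the fingers and cover_c0 above 3 N); the arm keeps its last pose, push and grip.
It fails at once if the plaster jaw cast is pushed more than 20 mm or tipped (distance of jaw_cast from where it was at the start of the episode above 0.02 m or angle between jaw_cast's own z axis and vertical above 0.3 rad).
It fails at once if the bench burner is pushed more than 20 mm or tipped (distance of burner from where it was at the start of the episode above 0.02 m or angle between burner's own z axis and vertical above 0.3 rad).
It fails at once if the articulator is pushed more than 20 mm or tipped (distance of articulator from where it was at the start of the episode above 0.02 m or angle between articulator's own z axis and vertical above 0.3 rad).
It also fails if it takes over 72 s, if anything falls off the work surface, if the arm or the gripper's body presses on something with over 40 N, if the wrist force passes 120 N, or if a joint passes its speed limit or range.

## Robot

A 6-joint arm with a two-finger parallel gripper is mounted at the origin on the work surface. World frame = base frame: x ahead of the robot, y to its left, z up, the work surface at z = 0. Lengths are in m, angles in rad, forces in N, time in s.
With the tool pointing down it reaches from about 0.375 to 0.925 m from the base axis. Payload 5.7 kg.
Tool frame: the origin (TCP) lies at the very end of the fingers, on their centre line; the grasp point (between the pads) lies 19 mm behind it; z points along the fingers, y is the direction in which the jaws open and shut (so a half turn about z gives the same grasp; the last joint's range is limited). The gripper opens to 85 mm and grips with 20 to 120 N. Pads are 22 mm wide; open, the fingers measure 114 mm over their backs; the gripper's body (76 mm by 85 mm) begins 54 mm behind the grasp point. The pads swing forward as they close: fully open they stand 13 mm farther back than shut.
Start: joints at [-1.451, 0.359, 1.51, -0, 1.272, -0.115], TCP at [0.14, -0.584, 0.231] pointing down, gripper open.
Joint ranges: [-2.97, 2.97], [-1.01, 2.36], [0.21, 2.38], [-0.96, 4.11], [0.2, 2.71], [-2.98, 2.98]. Speed limits (rad/s): [2.39, 2.39, 3.14, 3.14, 3.14, 3.14].

## Interface

Orientations are given as a unit quaternion [w, x, y, z].
In Python, from station import * gives the robot as it stands.
- The arm moves only by the tool step_arm, never from a script. Its arguments are lists of equal length, an entry for each row: "slide": the shift along the tool's x, y, z in m, a list of three; "twist": the turn about the tool's z in rad. In form: {"slide": [[x, y, z], ...], "twist": [twist, ...]}. A call has 1 to 8 rows; each row is the pose to reach, as a shift and turn from the pose commanded when the call began, along the tool's axes at that moment; what a row does not reach only later rows make up. A row lasts 1/8 s, in which the tool goes at most 62.5 mm and 10.7 degrees, less where a joint would pass 70% of its speed; a pose out of reach is approached as far as the arm can. A call with a gripper value outside its range is refused whole. "jaw" is the closure, from 0 (fully open) to 1 (shut), set as the call begins (left out, the last holds). The fingers move at their own pace and stop on an object; the grip force is fixed at half the most. Time passes only in rows, so rows that repeat a pose let the fingers close. It gives the time, the measured TCP pose, the force and the opening at its end, in the units of the state.
- state(): the state, without advancing time (a new reading comes with each control period).
- camera(name): name is "side" or "top"; returns a dict with "img" (400x640x3 uint8, blue, green, red), "range_z" (400x640 float32, m along the optical axis (not along the pixel's ray), 0 where there is no reading), "fovy" (degrees; the focal length in pixels is half the picture's height over the tangent of half this angle, whatever the lens; pixels are square), "cx", "cy" (the principal point, pixels), "rvec" (rotation vector, rad) and "tvec" (3), from world to camera coordinates, as OpenCV has them. Camera axes: x right, y down, z forward; pixel columns grow to the right and rows downward; lengths in m; the calibration is good to about 2 mm. A picture is of the moment at which its call begins.
- close_job(): hands the job in, once; it reports no verdict.
The state is a dict: "time_s": time; "joints": joint angles; "dq": joint speeds; "joint_efforts": joint torques, N m; "position": TCP position; "eef_rot": TCP orientation; "contact_force": force on the tool from outside, world axes, zero at the start; "moment": the same for the moment, N m; "grip_width": opening from 0.0 (shut) to 1.0 (fully open).
Only numpy, scipy, OpenCV 4.12 (cv2) and the standard library are available. Lean on these libraries where they do the work, as an engineer would, in place of code of your own. Each camera call takes 0.05 s, during which the arm holds its last target.

## Working session

There is one attempt and no reset: what is moved stays moved. The work goes in short steps, Python scripts to look and compute and a tool call to move; the robot and the scene stay as the last step left them, time stands still between calls to the robot, and variables do not carry over. Pictures are saved under pics/ and viewed, and the job is handed in when it is done.

Besides the shell and the picture viewer there is one more tool, called after ">>>" by a JSON object that holds its "op" and its "data". step_arm: Moves the arm, as the interface text tells. Its arguments: {"type":"object","properties":{"slide":{"type":"array"},"twist":{"type":"array"},"jaw":{"type":"number"}},"required":["slide","twist"]}

```bash
ls; mkdir -p pics
cat > h.py <<'E'
from station import *
import numpy as np, cv2
def cam(name,fn=None):
    c=camera(name)
    if fn: cv2.imwrite('pics/'+fn,c['img'])
    np.savez('/tmp/%s.npz'%name,**c)
    return c
def load(name):
    d=np.load('/tmp/%s.npz'%name); return {k:d[k] for k in d}
def K(c):
    f=200/np.tan(np.radians(float(c['fovy']))/2); return f,float(c['cx']),float(c['cy'])
def cloud(c):
    f,cx,cy=K(c); z=c['range_z']; v,u=np.mgrid[:400,:640]
    P=np.stack([(u-cx)/f*z,(v-cy)/f*z,z],-1)
    R=cv2.Rodrigues(c['rvec'].astype(float))[0]
    W=(P-c['tvec'].reshape(3))@R
    W[z==0]=np.nan
    return W
def ray(c,u,v,zw):
    f,cx,cy=K(c); R=cv2.Rodrigues(c['rvec'].astype(float))[0]
    o=-R.T@c['tvec'].reshape(3); d=R.T@np.array([(u-cx)/f,(v-cy)/f,1]); return o+d*(zw-o[2])/d[2]
def st():
    s=state(); R=None
    w,x,y,z=s['eef_rot']
    from scipy.spatial.transform import Rotation as Ro
    return s,Ro.from_quat([x,y,z,w]).as_matrix()
E
python3 - <<'E'
from h import *
for n in('top','side'):
    c=cam(n,n+'0.png'); print(n,c['fovy'],c['cx'],c['cy'],c['rvec'],c['tvec'])
s,R=st(); print(s); print(R)
E
```

```text
pics
top 46.663004296794604 324.580536790573 203.36570483282034 [ 2.19283514 -2.16216881  0.13144374] [-0.13985813  0.53477241  1.08926865]
side 48.50780667182686 321.6688133120094 203.03670490571199 [ 0.54141474 -2.57245325  1.29643566] [0.44195628 0.28111064 0.80328241]
{'time_s': 0.1, 'joints': array([-1.45109857e+00,  3.59429212e-01,  1.51132752e+00,  1.80181233e-05,
        1.27251319e+00, -1.15121555e-01]), 'dq': array([ 0.00118031, -0.00053333, -0.00290618,  0.00053493,  0.00097867,
        0.0006741 ]), 'joint_efforts': array([-2.26303964e-04, -5.28651595e+01, -2.79349190e+01, -3.00416550e-04,
        5.03539341e-03,  2.73432545e-05]), 'position': array([ 0.13951244, -0.58292049,  0.23053863]), 'eef_rot': array([-8.38649743e-04,  9.93115362e-01,  1.17137413e-01,  6.69012563e-06]), 'contact_force': array([ 0.47081062, -0.49499019,  0.03482178]), 'moment': array([-0.06036452, -0.02931676,  0.01230565]), 'grip_width': 1.000246082649784}
[[ 9.72557653e-01  2.32661940e-01 -1.83186390e-04]
 [ 2.32661918e-01 -9.72556246e-01  1.66731922e-03]
 [ 2.09762656e-04 -1.66418456e-03 -9.99998593e-01]]
```

View pics/top0.png

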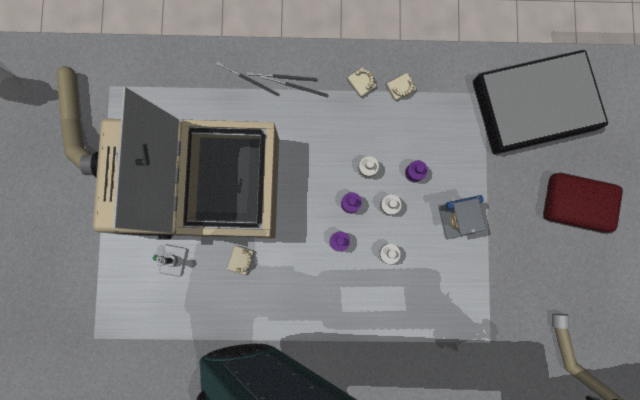

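View pics/side0.png

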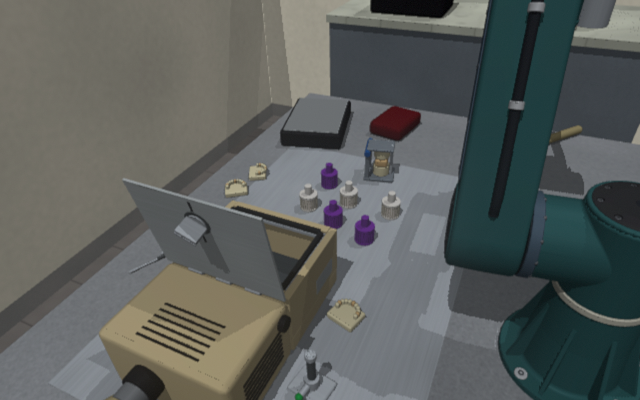

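Top view: white cartridges at (369,166), (391,205) and (391,254); purple decoys beside them. The bay mouth is around (226,178) and the cover leans left. The jaw cast is at (241,260), the burner at (172,260) and the articulator at (465,216).

Run:
```python
from h import *
c=load('top'); W=cloud(c)
for n,(u,v) in dict(c1=(369,166),c2=(391,205),c3=(391,254),p1=(417,171),p2=(351,203),p3=(340,241),floor=(215,165),cast=(241,260),rimR=(271,180),rimL=(183,180),burner=(172,260),art=(465,216),bench=(300,300)).items():
    print(n,np.round(W[v,u],4))
# rim points at z ~0.15
m=(abs(W[...,2]-0.15)<0.012)&(W[...,1]>-0.2); ys,xs=np.where(m)
msk=(m*255).astype(np.uint8)
n,l,s,ce=cv2.connectedComponentsWithStats(msk)
for i in range(1,n):
    if s[i,4]>100: print(s[i],np.nanmean(W[l==i],0),cv2.minAreaRect(W[l==i][:,:2].astype(np.float32)))
# knob tops
m=((W[...,2]>0.058)&(W[...,2]<0.08)); n,l,s,ce=cv2.connectedComponentsWithStats((m*255).astype(np.uint8))
for i in range(1,n):
    if 15<s[i,4]<900: print(ce[i],s[i,4],np.round(np.nanmean(W[l==i],0),4), c['img'][l==i].mean(0))
cv2.imwrite('pics/crop0.png',cv2.resize(c['img'][80:280,90:290],None,fx=3,fy=3,interpolation=cv2.INTER_CUBIC))
```

```text
c1 [ 0.6226 -0.2349  0.0675]
c2 [ 0.5309 -0.2861  0.0703]
c3 [ 0.4176 -0.2859  0.0705]
p1 [ 0.6131 -0.3488  0.0641]
p2 [ 0.5342 -0.193   0.0703]
p3 [ 0.4458 -0.1682  0.0715]
floor [0.6226 0.13   0.0472]
cast [0.3984 0.0661 0.0169]
rimR [ 0.5734 -0.0139  0.1479]
rimL [0.5705 0.1753 0.1468]
burner [0.3966 0.2256 0.0332]
art [ 0.5051 -0.4481  0.1035]
bench [ 0.3036 -0.0764 -0.0015]
[  93  119  182  120 7742] [0.57485762 0.16594507 0.1487591 ] ((0.5749631524085999, 0.17387054860591888), (0.37955158948898315, 0.2596947252750397), 89.49022674560547)
[ 3.734375  79.6171875] 128 [0.8146 0.6291 0.068 ] [82.765625 83.21875  82.90625 ]
[562.30769231 100.76923077] 26 [ 0.792  -0.7045  0.0595] [121.76923077 122.26923077 120.11538462]
[ 71.38345865 133.86466165] 266 [0.6869 0.4619 0.0687] [ 77.0075188   94.2556391  100.59022556]
[207.59766764 163.02623907] 343 [0.6236 0.1425 0.0685] [54.49854227 63.38483965 67.95335277]
[276.  152.5] 22 [ 0.6505 -0.0162  0.0697] [53.36363636 62.68181818 68.04545455]
[369.5 164. ] 56 [ 0.6271 -0.2359  0.0688] [167.91071429 172.28571429 173.73214286]
[419.49090909 168.23636364] 55 [ 0.619  -0.3537  0.0688] [111.01818182  49.30909091  87.43636364]
[275. 179.] 21 [ 0.5879 -0.0153  0.0689] [54.         63.66666667 68.47619048]
[274.  206.5] 20 [ 0.5235 -0.0145  0.0686] [53.7 63.2 67.9]
[351.85454545 200.83636364] 55 [ 0.5394 -0.195   0.0687] [117.38181818  52.69090909  92.85454545]
[392.51851852 203.27777778] 54 [ 0.5352 -0.2899  0.0689] [171.40740741 175.2962963  176.09259259]
[455.42857143 221.39285714] 28 [ 0.4955 -0.4388  0.0617] [ 82.46428571 102.17857143 116.60714286]
[273.05263158 228.        ] 19 [ 0.4735 -0.0138  0.0718] [55.         64.26315789 69.42105263]
[340.13461538 240.69230769] 52 [ 0.4466 -0.1686  0.0693] [122.98076923  56.32692308  97.38461538]
[391.25       253.57142857] 56 [ 0.4186 -0.2868  0.0689] [175.78571429 178.57142857 178.98214286]
```

View pics/crop0.png

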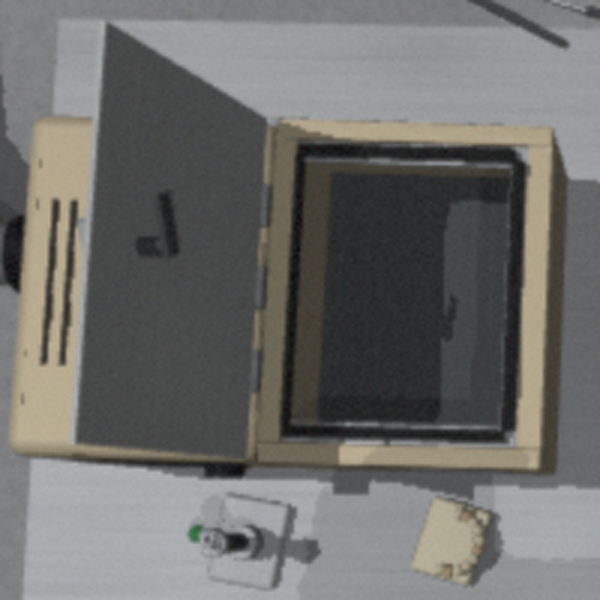

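Run:
```python
from h import *
c=load('top')
g=lambda u,v:(90+u/3,80+v/3)
for n,p in dict(fr_top=(553,127),fr_bot=(540,469),hinge_top=(278,120),hinge_bot=(258,468)).items():
    print(n,ray(c,*g(*p),0.15).round(4))
# mouth inner edge at gasket top
for n,p in dict(a=(513,165),b=(503,428),cc=(308,158),d=(293,425)).items():
    print(n,ray(c,*g(*p),0.15).round(4))
W=cloud(c)
m=(abs(W[...,2]-0.149)<0.008)
for v in range(122,236,14):
    us=np.where(m[v,255:290])[0]+255
    print(v,W[v,us[0]].round(4),W[v,us[-1]].round(4))
for u in range(190,270,15):
    vs=np.where(m[:,u])[0]
    print(u,W[vs[0],u].round(4),W[vs[-1],u].round(4))
# cover plane pts
for u,v in ((130,150),(165,150),(130,200),(165,200)): print(W[v,u].round(4))
```

```text
fr_top [ 0.7003 -0.0182  0.15  ]
fr_bot [ 0.452 -0.015  0.15 ]
hinge_top [0.7018 0.1809 0.15  ]
hinge_bot [0.45   0.1839 0.15  ]
a [0.6716 0.0101 0.15  ]
b [0.4807 0.012  0.15  ]
cc [0.6741 0.1581 0.15  ]
d [0.4807 0.1606 0.15  ]
122 [0.701  0.0243 0.1473] [ 0.7009 -0.0153  0.1506]
136 [0.6676 0.0113 0.1569] [ 0.6702 -0.0159  0.1486]
150 [0.6373 0.0107 0.1551] [ 0.64   -0.0163  0.1447]
164 [0.6064 0.0119 0.1562] [ 0.6076 -0.0156  0.1522]
178 [0.578  0.0148 0.1435] [ 0.5779 -0.0137  0.1471]
192 [0.5458 0.0123 0.1567] [ 0.5473 -0.0145  0.1482]
206 [0.5168 0.015  0.1456] [ 0.5167 -0.0134  0.1512]
220 [0.486  0.0129 0.1556] [ 0.4868 -0.0141  0.1499]
234 [0.4565 0.017  0.1498] [ 0.4569 -0.0127  0.1497]
190 [0.7018 0.1647 0.1512] [0.4547 0.1552 0.1475]
205 [0.7028 0.1326 0.1498] [0.4551 0.1235 0.1472]
220 [0.7019 0.1006 0.1472] [0.4534 0.0913 0.1489]
235 [0.7018 0.0675 0.1497] [0.4538 0.0592 0.1506]
250 [0.6999 0.0347 0.1506] [0.4543 0.0278 0.1483]
265 [0.7007 0.0022 0.1499] [ 0.4527 -0.0039  0.1458]
[0.5974 0.2217 0.3198]
[0.6241 0.1993 0.2001]
[0.5083 0.2197 0.3125]
[0.5223 0.1982 0.1882]
```

>>> {"op": "step_arm", "data": {"slide": [[0.0555,-0.0224,0],[0.111,-0.0448,0],[0.1665,-0.0672,0],[0.222,-0.0896,0],[0.2775,-0.112,0],[0.333,-0.1344,0],[0.3885,-0.1568,0],[0.444,-0.179,0]], "twist": [-0.18,-0.36,-0.54,-0.72,-0.9,-1.08,-1.26,-1.44], "jaw": 0.4}}

```text
time_s: 1.1
position: [0.531, -0.3047, 0.2309]
eef_rot: [-0.0, 0.667, 0.745, -0.0]
contact_force: [-0.2, -1.5, 0.2]
grip_width: 0.599
```

```bash
cat > go.py <<'E'
import sys
from h import *
s,R=st(); t=np.array([float(a) for a in sys.argv[1:4]]) if len(sys.argv)>3 else None
p=s['position']; yaw=np.arctan2(R[1,0],R[0,0])
print('t',round(s['time_s'],2),'p',p.round(4),'yaw',round(yaw,4),'tilt',R[:,2].round(4),'F',s['contact_force'].round(2),'g',round(s['grip_width'],3),'q',np.round(s['joints'],2))
if t is not None: print('slide',(R.T@(t-p)).round(4))
E
python3 go.py 0.627 -0.236 0.12
```

```text
t 1.1 p [ 0.531  -0.3047  0.2309] yaw 1.6808 tilt [-5.e-04  3.e-04 -1.e+00] F [-0.19 -1.52  0.23] g 0.599 q [-0.63  0.38  1.48 -0.    1.28 -0.74]
slide [0.0577 0.103  0.1109]
```

>>> {"op": "step_arm", "data": {"slide": [[0.015,0.025,0],[0.03,0.05,0.01],[0.045,0.08,0.02],[0.058,0.103,0.04],[0.058,0.103,0.06],[0.058,0.103,0.08],[0.058,0.103,0.1],[0.058,0.103,0.11]], "twist": [-0.183,-0.366,-0.549,-0.732,-0.915,-1.098,-1.281,-1.461]}}

```text
time_s: 2.1
position: [0.6251, -0.2371, 0.1194]
eef_rot: [-0.001, -0.0, 1.0, 0.001]
contact_force: [-1.1, 0.1, 0.2]
grip_width: 0.6
```

```bash
python3 go.py 0.627 -0.236 0.051
python3 - <<'E'
from h import *
c=cam('side','s1.png'); cv2.imwrite('pics/s1c.png',cv2.resize(c['img'][130:270,230:430],None,fx=4,fy=4))
E
```

```text
t 2.1 p [ 0.6251 -0.2371  0.1194] yaw -3.1412 tilt [-0.0027  0.0014 -1.    ] F [-1.14  0.11  0.17] g 0.6 q [-0.47  0.56  1.46  0.    1.12 -2.04]
slide [-0.0021  0.001   0.0683]
```

View pics/s1c.png

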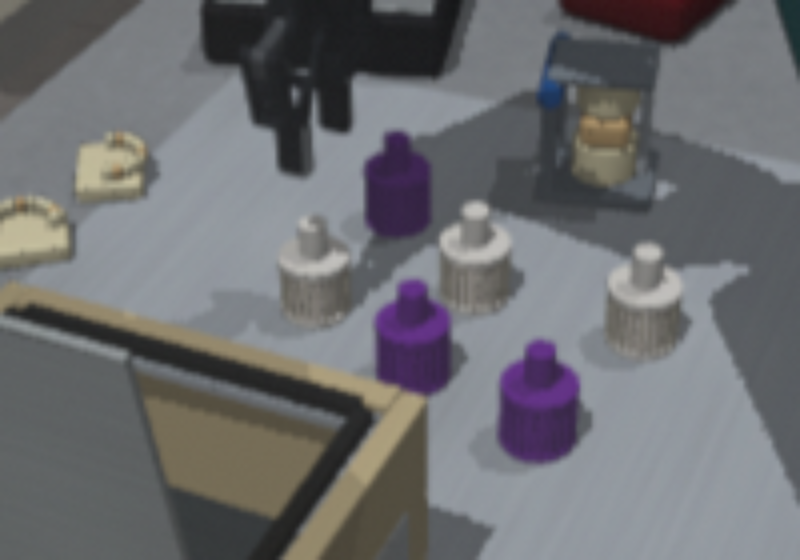

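The side view shows the fingers straddling the nearest white cartridge (crop ~(312,235)). I'll descend and grip.

>>> {"op": "step_arm", "data": {"slide": [[-0.001,0.001,0.025],[-0.001,0.001,0.05],[-0.001,0.001,0.068],[-0.001,0.001,0.068]], "twist": [0,0,0,0]}}

```text
time_s: 2.65
position: [0.626, -0.2362, 0.0517]
eef_rot: [-0.001, 0.003, 1.0, 0.001]
contact_force: [0.1, -0.2, -0.3]
grip_width: 0.603
```

>>> {"op": "step_arm", "data": {"slide": [[0,0,0],[0,0,0],[0,0,0],[0,0,0]], "twist": [0,0,0,0], "jaw": 1}}

```text
time_s: 3.15
position: [0.628, -0.2371, 0.0544]
eef_rot: [0.001, 0.003, 1.0, -0.0]
contact_force: [-0.3, -0.2, 6.3]
grip_width: 0.193
```

```bash
python3 go.py 0.616 0.08 0.235
```

```text
t 3.15 p [ 0.628  -0.2371  0.0544] yaw 3.1358 tilt [ 1.9e-03 -8.0e-04 -1.0e+00] F [-0.33 -0.22  6.32] g 0.193 q [-0.46  0.64  1.51  0.    0.99 -2.03]
slide [ 0.0135  0.3169 -0.1809]
```

>>> {"op": "step_arm", "data": {"slide": [[0,0,-0.002],[0,0,-0.02],[0,0,-0.05],[0,0,-0.05]], "twist": [0,0,0,0]}}

```text
time_s: 3.65
position: [0.6292, -0.2378, 0.1066]
eef_rot: [0.003, 0.003, 1.0, -0.001]
contact_force: [0.3, -0.1, -1.6]
grip_width: 0.189
```

```bash
python3 go.py 0.616 0.08 0.235
python3 - <<'E'
from h import *
c=cam('side','s2.png'); cv2.imwrite('pics/s2c.png',cv2.resize(c['img'][130:270,230:430],None,fx=4,fy=4))
E
```

```text
t 3.65 p [ 0.6292 -0.2378  0.1066] yaw 3.1358 tilt [ 0.0051 -0.0024 -1.    ] F [ 0.34 -0.12 -1.58] g 0.189 q [-0.46  0.58  1.47  0.    1.09 -2.03]
slide [ 0.0144  0.3174 -0.1293]
```

View pics/s2c.png

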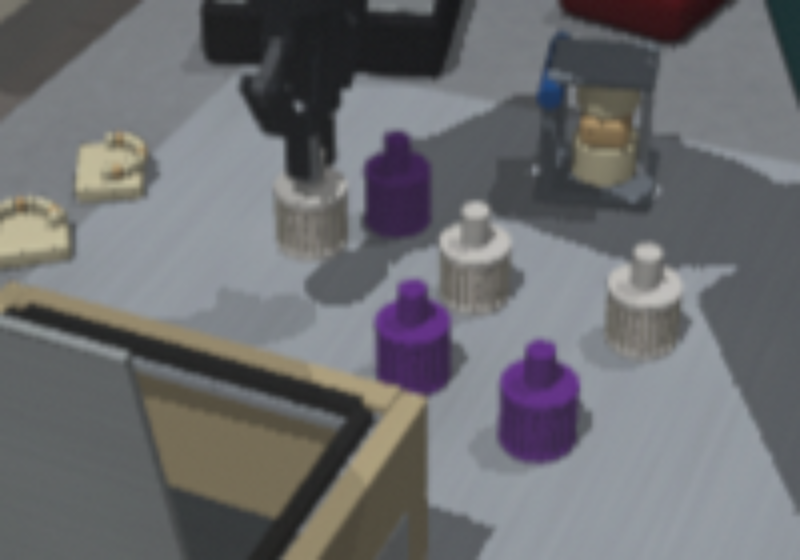

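Held upright (crop ~(310,215)). Carrying it to the bay.

>>> {"op": "step_arm", "data": {"slide": [[0,0,-0.05],[0,0.02,-0.1],[0.003,0.06,-0.128],[0.006,0.115,-0.128],[0.009,0.17,-0.128],[0.012,0.225,-0.128],[0.014,0.28,-0.128],[0.014,0.317,-0.128]], "twist": [0,0,0,0,0,0,0,0]}}

```text
time_s: 4.7
position: [0.6136, 0.0828, 0.2302]
eef_rot: [-0.001, 0.002, 1.0, 0.0]
contact_force: [-0.2, -0.2, -0.9]
grip_width: 0.195
```

>>> {"op": "step_arm", "data": {"slide": [[0,0,0],[0,0,0]], "twist": [0,0]}}

```text
time_s: 4.95
position: [0.6145, 0.0799, 0.2305]
eef_rot: [-0.001, 0.003, 1.0, -0.0]
contact_force: [-0.1, -0.4, -0.6]
grip_width: 0.193
```

```bash
python3 go.py 0.616 0.08 0.105
python3 - <<'E'
from h import *
c=cam('top','t2.png'); cv2.imwrite('pics/t2c.png',cv2.resize(c['img'][80:280,90:290],None,fx=3,fy=3))
E
```

```text
t 4.95 p [0.6145 0.0799 0.2305] yaw 3.1363 tilt [-1.6e-03 -6.0e-04 -1.0e+00] F [-0.14 -0.4  -0.64] g 0.193 q [ 0.02  0.39  1.47 -0.    1.29 -1.55]
slide [-1.700e-03  1.000e-04  1.255e-01]
```

View pics/t2c.png

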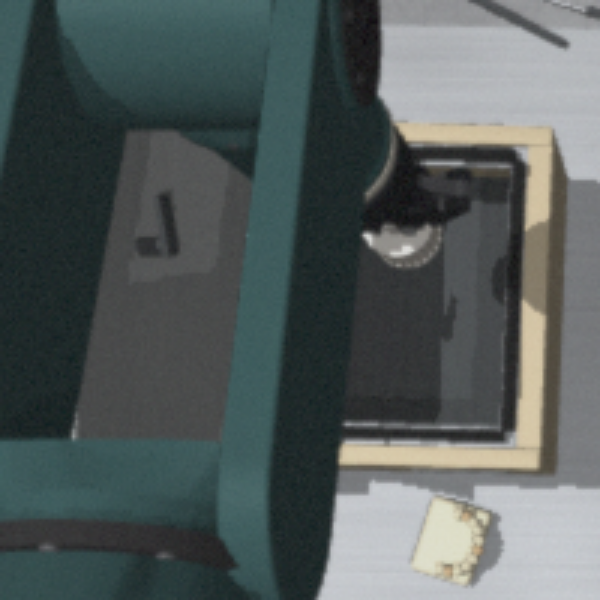

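Run:
```python
from h import *
c=cam('side','s3.png')
```

```text
(no output)
```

View pics/s3.png

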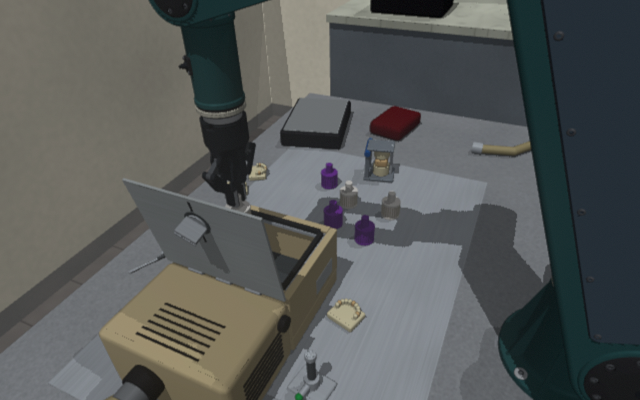

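>>> {"op": "step_arm", "data": {"slide": [[-0.001,0,0.03],[-0.001,0,0.06],[-0.001,0,0.085],[-0.001,0,0.105],[-0.001,0,0.117],[-0.001,0,0.124],[-0.001,0,0.126],[-0.001,0,0.126]], "twist": [0,0,0,0,0,0,0,0]}}

```text
time_s: 6.05
position: [0.6165, 0.0803, 0.1059]
eef_rot: [0.0, 0.003, 1.0, 0.0]
contact_force: [-0.5, 0.9, -0.6]
grip_width: 0.196
```

```bash
python3 go.py 0.616 0.08 0.105
```

```text
t 6.05 p [0.6165 0.0803 0.1059] yaw 3.1357 tilt [ 9.e-04  1.e-04 -1.e+00] F [-0.5   0.95 -0.61] g 0.196 q [ 0.02  0.52  1.59  0.    1.03 -1.55]
slide [ 0.0004 -0.0003  0.0009]
```

>>> {"op": "step_arm", "data": {"slide": [[0,0,0.001],[0,0,0.002],[0,0,0.003],[0,0,0.003]], "twist": [0,0,0,0]}}

```text
time_s: 6.55
position: [0.6171, 0.0808, 0.1043]
eef_rot: [0.001, 0.003, 1.0, 0.0]
contact_force: [-2.7, 0.3, 9.9]
grip_width: 0.189
```

>>> {"op": "step_arm", "data": {"slide": [[0,0,-0.001],[0,0,-0.001],[0,0,-0.001]], "twist": [0,0,0], "jaw": 0.5}}

```text
time_s: 6.92
position: [0.6159, 0.0803, 0.1031]
eef_rot: [-0.0, 0.003, 1.0, 0.0]
contact_force: [-0.4, -0.5, 0.6]
grip_width: 0.502
```

>>> {"op": "step_arm", "data": {"slide": [[0,0,-0.01],[0,0,-0.04],[0,0,-0.08],[0,0,-0.12],[0,-0.05,-0.125],[0,-0.11,-0.125],[0,-0.17,-0.125],[0,-0.2,-0.125]], "twist": [0,0,0,0,0,0,0,0]}}

```text
time_s: 7.92
position: [0.6148, -0.1229, 0.2291]
eef_rot: [0.0, 0.004, 1.0, -0.0]
contact_force: [-0.5, 0.1, -0.9]
grip_width: 0.498
```

```bash
python3 go.py 0.535 -0.290 0.12
python3 - <<'E'
from h import *
c=cam('top','t3.png'); cv2.imwrite('pics/t3c.png',cv2.resize(c['img'][80:280,90:290],None,fx=3,fy=3))
W=cloud(c)
for box in ((185,120,270,235),(380,190,405,220),(380,240,405,270)):
    a,b,d,e=box; w=W[b:e,a:d]; lo,hi=((0.113,0.13) if a<200 else (0.06,0.075))
    m=(w[...,2]>lo)&(w[...,2]<hi)&(c['img'][b:e,a:d].min(-1)>130)
    print(m.sum(),np.nanmean(w[m],0), (np.argwhere(m).mean(0)+[b,a])[::-1] if m.any() else '')
E
```

```text
t 7.92 p [ 0.6148 -0.1229  0.2291] yaw 3.1337 tilt [ 8.e-04 -1.e-03 -1.e+00] F [-0.47  0.14 -0.92] g 0.498 q [-0.31  0.4   1.45 -0.    1.29 -1.87]
slide [ 0.0786 -0.1677  0.1092]
42 [0.61670255 0.08175217 0.11955785] [229.66666667 162.        ]
56 [ 0.53511048 -0.28973527  0.06823311] [392.39285714 203.32142857]
55 [ 0.41876607 -0.28680048  0.06930869] [391.29090909 253.49090909]
```

View pics/t3c.png

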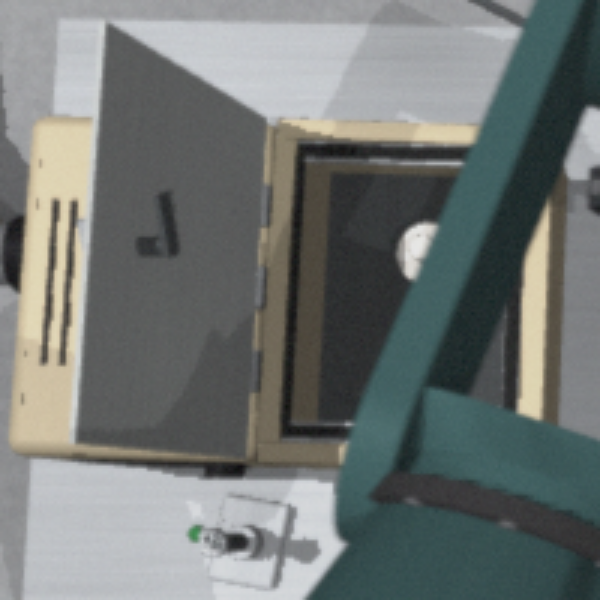

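First cartridge stands in the bay (crop ~(420,250), top at 0.120). Next one.

>>> {"op": "step_arm", "data": {"slide": [[0.02,-0.045,0],[0.04,-0.09,0],[0.06,-0.13,0],[0.079,-0.168,0.02],[0.079,-0.168,0.06],[0.079,-0.168,0.109],[0.079,-0.168,0.109],[0.079,-0.168,0.109]], "twist": [0,0,0,0,0,0,0,0], "jaw": 0.4}}

```text
time_s: 8.98
position: [0.5359, -0.2876, 0.1209]
eef_rot: [0.001, 0.003, 1.0, -0.0]
contact_force: [-0.2, -1.1, 0.2]
grip_width: 0.602
```

```bash
python3 go.py 0.535 -0.290 0.053
```

```text
t 8.97 p [ 0.5359 -0.2876  0.1209] yaw 3.1362 tilt [ 1.4e-03 -9.0e-04 -1.0e+00] F [-0.25 -1.1   0.16] g 0.602 q [-0.61  0.48  1.61  0.    1.05 -2.17]
slide [ 0.0009 -0.0024  0.0679]
```

>>> {"op": "step_arm", "data": {"slide": [[0.001,-0.002,0.02],[0.001,-0.002,0.045],[0.001,-0.002,0.06],[0.001,-0.002,0.067],[0.001,-0.002,0.067]], "twist": [0,0,0,0,0]}}

```text
time_s: 9.6
position: [0.5342, -0.2893, 0.0528]
eef_rot: [0.0, 0.003, 1.0, -0.0]
contact_force: [-0.3, 0.1, -0.2]
grip_width: 0.596
```

>>> {"op": "step_arm", "data": {"slide": [[0,0,0],[0,0,0],[0,0,0],[0,0,0],[0,0,0]], "twist": [0,0,0,0,0], "jaw": 1}}

```text
time_s: 10.22
position: [0.5344, -0.2894, 0.0531]
eef_rot: [0.001, 0.003, 1.0, -0.0]
contact_force: [-0.6, 1.0, 6.6]
grip_width: 0.198
```

>>> {"op": "step_arm", "data": {"slide": [[0,0,-0.005],[0,0,-0.04],[0,0,-0.08],[0,0,-0.13],[0,0,-0.18],[0,0,-0.18]], "twist": [0,0,0,0,0,0]}}

```text
time_s: 10.98
position: [0.5363, -0.291, 0.2371]
eef_rot: [0.004, 0.003, 1.0, -0.003]
contact_force: [-0.6, -0.2, -1.2]
grip_width: 0.193
```

```bash
python3 go.py 0.536 0.08 0.235
python3 - <<'E'
from h import *
c=cam('side','s4.png'); cv2.imwrite('pics/s4c.png',cv2.resize(c['img'][80:270,230:430],None,fx=3,fy=3))
E
```

```text
t 10.97 p [ 0.5363 -0.291   0.2371] yaw 3.1359 tilt [ 0.0073 -0.0052 -1.    ] F [-0.64 -0.17 -1.22] g 0.193 q [-0.61  0.36  1.49 -0.    1.28 -2.18]
slide [2.40e-03 3.71e-01 2.00e-04]
```

View pics/s4c.png

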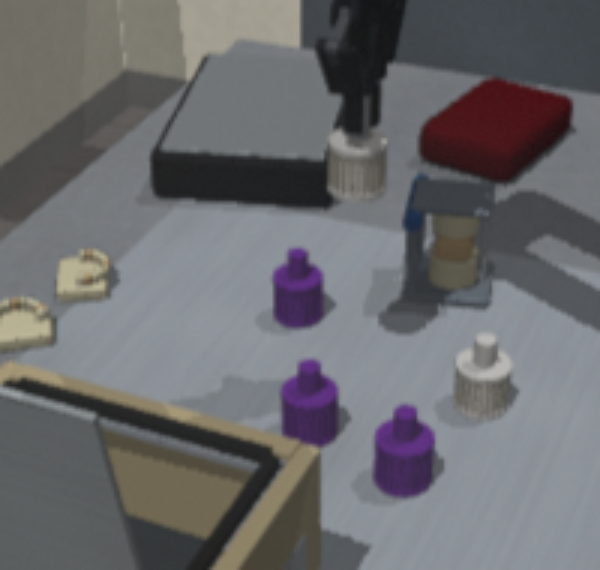

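Second cartridge held upright (crop ~(357,165)). Moving to the bay.

>>> {"op": "step_arm", "data": {"slide": [[0,0.05,0],[0,0.1,0],[0,0.155,0],[0,0.21,0],[0,0.265,0],[0,0.315,0],[0.001,0.355,0],[0.002,0.371,0]], "twist": [0,0,0,0,0,0,0,0]}}

```text
time_s: 12.02
position: [0.5324, 0.0836, 0.2305]
eef_rot: [-0.002, 0.002, 1.0, 0.0]
contact_force: [-0.1, -1.1, -1.0]
grip_width: 0.195
```

>>> {"op": "step_arm", "data": {"slide": [[0,0,0],[0,0,0]], "twist": [0,0]}}

```text
time_s: 12.28
position: [0.5339, 0.0805, 0.2318]
eef_rot: [-0.0, 0.003, 1.0, -0.0]
contact_force: [-0.4, -0.6, -0.2]
grip_width: 0.191
```

```bash
python3 go.py 0.536 0.08 0.105
```

```text
t 12.28 p [0.5339 0.0805 0.2318] yaw 3.1351 tilt [-1.e-03 -7.e-04 -1.e+00] F [-0.35 -0.62 -0.23] g 0.191 q [ 0.02  0.27  1.64 -0.    1.23 -1.54]
slide [-0.0023 -0.0004  0.1268]
```

>>> {"op": "step_arm", "data": {"slide": [[-0.001,0,0.03],[-0.001,0,0.06],[-0.001,0,0.09],[-0.001,0,0.11],[-0.001,0,0.122],[-0.001,0,0.126],[-0.001,0,0.129],[-0.001,0,0.13]], "twist": [0,0,0,0,0,0,0,0]}}

```text
time_s: 13.28
position: [0.5357, 0.0817, 0.1031]
eef_rot: [0.001, 0.003, 1.0, -0.0]
contact_force: [-0.6, 0.5, 6.6]
grip_width: 0.192
```

```bash
python3 go.py 0.536 0.08 0.103
```

```text
t 13.28 p [0.5357 0.0817 0.1031] yaw 3.1358 tilt [ 0.0015 -0.     -1.    ] F [-0.62  0.55  6.62] g 0.192 q [ 0.02  0.43  1.78 -0.    0.94 -1.54]
slide [-0.0003 -0.0017  0.0001]
```

>>> {"op": "step_arm", "data": {"slide": [[0,0,0],[0,0,0],[0,0,0]], "twist": [0,0,0], "jaw": 0.5}}

```text
time_s: 13.65
position: [0.5351, 0.0819, 0.1025]
eef_rot: [0.0, 0.003, 1.0, 0.0]
contact_force: [-0.4, 0.8, 0.2]
grip_width: 0.497
```

>>> {"op": "step_arm", "data": {"slide": [[0,0,-0.01],[0,0,-0.05],[0,0,-0.1],[0,0,-0.15],[0,0,-0.2],[0,0,-0.25],[0,0,-0.295],[0,0,-0.295]], "twist": [0,0,0,0,0,0,0,0]}}

```text
time_s: 14.65
position: [0.5369, 0.0819, 0.4024]
eef_rot: [0.004, 0.003, 1.0, 0.0]
contact_force: [0.1, 0.2, -0.1]
grip_width: 0.5
```

```bash
python3 go.py 0.503 0.275 0.40
python3 - <<'E'
from h import *
c=cam('top','t4.png'); cv2.imwrite('pics/t4c.png',cv2.resize(c['img'][80:280,90:290],None,fx=3,fy=3))
c=cam('side','s5.png')
E
```

```text
t 14.65 p [0.5369 0.0819 0.4024] yaw 3.1359 tilt [ 9.e-03  3.e-04 -1.e+00] F [ 0.06  0.19 -0.14] g 0.5 q [ 0.02  0.16  1.37  0.    1.6  -1.54]
slide [0.035  0.1929 0.0022]
```

View pics/t4c.png

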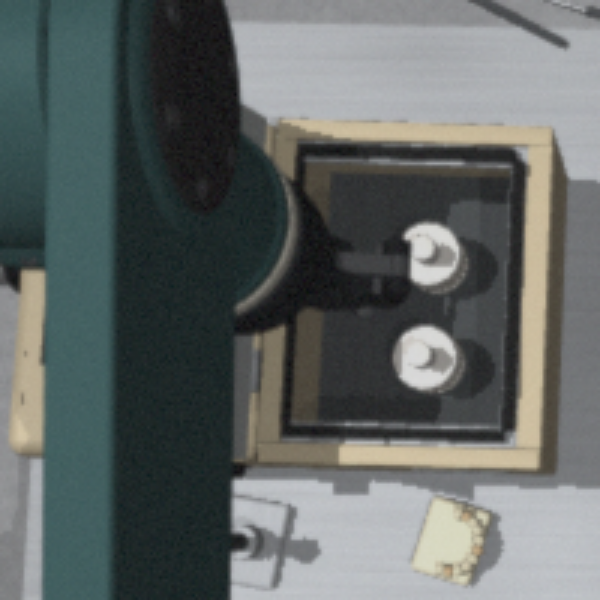

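View pics/s5.png

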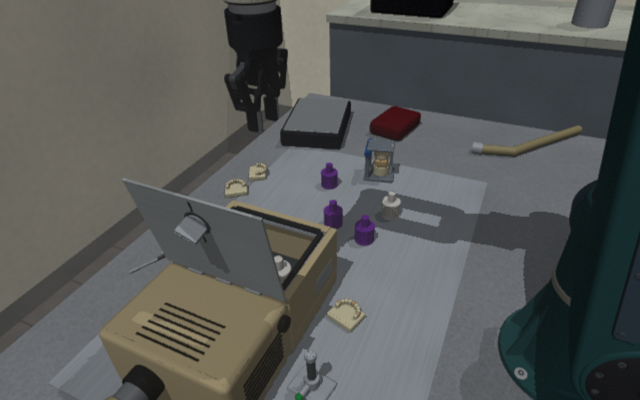

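Both cartridges stand upright in the bay (crop (425,250) and (420,357)). Now going over the cover, on the -x side of the wing, jaws shut.

>>> {"op": "step_arm", "data": {"slide": [[0.01,0.05,0],[0.02,0.1,0],[0.03,0.15,0],[0.035,0.193,0],[0.035,0.193,0.03],[0.035,0.193,0.07],[0.035,0.193,0.1],[0.035,0.193,0.1]], "twist": [0,0,0,0,0,0,0,0], "jaw": 1}}

```text
time_s: 15.75
position: [0.4983, 0.2739, 0.2934]
eef_rot: [-0.004, 0.003, 1.0, -0.002]
contact_force: [0.5, 0.1, 0.8]
grip_width: -0.002
```

```bash
python3 go.py 0.503 0.12 0.30
python3 - <<'E'
from h import *
c=cam('side','s6.png')
E
```

```text
t 15.75 p [0.4983 0.2739 0.2934] yaw 3.1359 tilt [-0.0081 -0.0031 -1.    ] F [0.49 0.08 0.8 ] g -0.002 q [ 0.38  0.27  1.49  0.    1.4  -1.18]
slide [-0.0055 -0.1539 -0.0062]
```

View pics/s6.png

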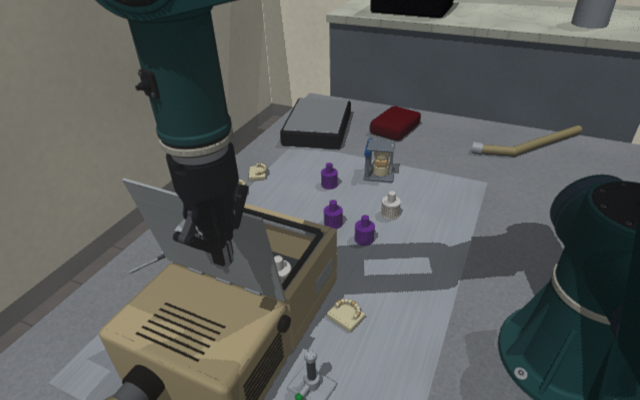

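>>> {"op": "step_arm", "data": {"slide": [[-0.003,-0.015,-0.007],[-0.005,-0.03,-0.007],[-0.005,-0.042,-0.007],[-0.005,-0.052,-0.007],[-0.005,-0.062,-0.007],[-0.005,-0.072,-0.007],[-0.005,-0.082,-0.007],[-0.005,-0.092,-0.007]], "twist": [0,0,0,0,0,0,0,0]}}

```text
time_s: 16.8
position: [0.5064, 0.1817, 0.3065]
eef_rot: [0.002, 0.003, 1.0, 0.0]
contact_force: [0.1, 0.6, 0.4]
grip_width: 0.001
```

```bash
python3 go.py 0.503 0.12 0.30
python3 - <<'E'
from h import *
c=cam('side','s7.png')
E
```

```text
t 16.8 p [0.5064 0.1817 0.3065] yaw 3.1351 tilt [ 3.5e-03  5.0e-04 -1.0e+00] F [0.07 0.56 0.38] g 0.001 q [ 0.22  0.21  1.54 -0.    1.39 -1.35]
slide [ 0.003  -0.0617  0.0064]
```

View pics/s7.png

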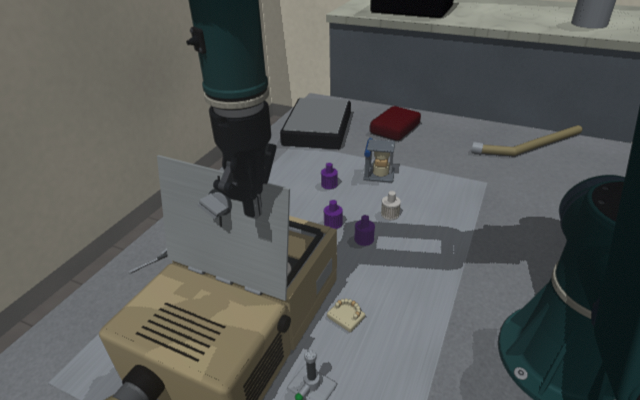

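>>> {"op": "step_arm", "data": {"slide": [[0,-0.012,0],[0,-0.024,0],[0,-0.036,0],[0,-0.048,0],[0,-0.06,0],[0,-0.072,0],[0,-0.084,0],[0,-0.096,0]], "twist": [0,0,0,0,0,0,0,0]}}

```text
time_s: 17.85
position: [0.5051, 0.0861, 0.3043]
eef_rot: [0.0, 0.003, 1.0, 0.0]
contact_force: [-0.2, -0.4, -0.3]
grip_width: 0.002
```

```bash
python3 go.py 0.503 0.12 0.30
python3 - <<'E'
from h import *
c=cam('side','s8.png')
E
```

```text
t 17.85 p [0.5051 0.0861 0.3043] yaw 3.1358 tilt [ 0.e+00  1.e-04 -1.e+00] F [-0.22 -0.36 -0.35] g 0.002 q [ 0.03  0.17  1.59  0.    1.38 -1.53]
slide [0.0023 0.0338 0.0043]
```

View pics/s8.png

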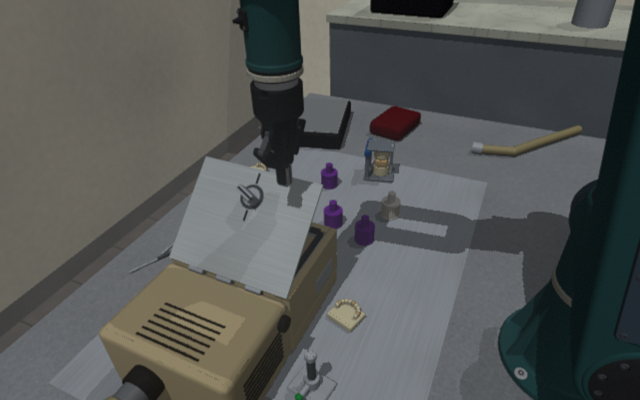

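The cover is past vertical and sinking. I'll clear the view and wait.

>>> {"op": "step_arm", "data": {"slide": [[0,-0.04,0],[0,-0.09,0],[0,-0.14,0],[0,-0.19,0],[0,-0.22,0],[0,-0.22,0],[0,-0.22,0],[0,-0.22,0]], "twist": [0,0,0,0,0,0,0,0], "jaw": 0.4}}

```text
time_s: 18.9
position: [0.5037, -0.132, 0.3043]
eef_rot: [-0.0, 0.002, 1.0, 0.0]
contact_force: [0.4, -0.0, 0.3]
grip_width: 0.599
```

```bash
python3 go.py
python3 - <<'E'
from h import *
c=cam('top','t5.png'); cv2.imwrite('pics/t5c.png',cv2.resize(c['img'][80:280,90:290],None,fx=3,fy=3,interpolation=cv2.INTER_CUBIC))
W=cloud(c)
for u,v in ((250,160),(262,140),(190,150),(200,215)): print(W[v,u].round(4))
E
```

```text
t 18.9 p [ 0.5037 -0.132   0.3043] yaw 3.137 tilt [-1.e-04  6.e-04 -1.e+00] F [ 0.41 -0.01  0.35] g 0.599 q [-0.39  0.18  1.57  0.    1.39 -1.96]
[0.6146 0.0312 0.1575]
[0.6591 0.0069 0.1563]
[0.6345 0.1605 0.1561]
[0.4948 0.1334 0.1565]
```

View pics/t5c.png

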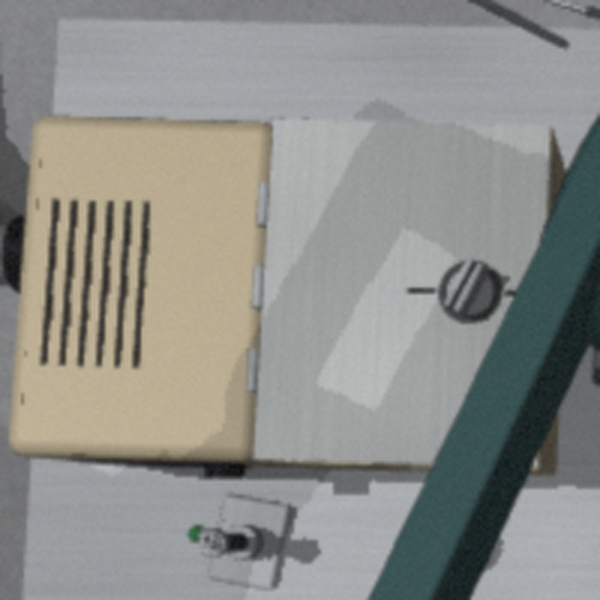

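Run:
```python
from h import *
c=load('top'); cv2.imwrite('pics/t5d.png',cv2.resize(c['img'][155:200,222:272],None,fx=12,fy=12,interpolation=cv2.INTER_CUBIC))
W=cloud(c); print(W[165:186,238:262,2][::2,::2].round(3))
```

```text
[[0.159 0.16  0.156 0.156 0.157 0.156 0.156 0.159 0.156 0.155 0.159 0.158]
 [0.154 0.159 0.155 0.157 0.189 0.155 0.16  0.158 0.157 0.155 0.156 0.154]
 [0.156 0.157 0.154 0.188 0.189 0.189 0.186 0.155 0.158 0.157 0.157 0.157]
 [0.158 0.157 0.16  0.189 0.189 0.191 0.178 0.165 0.162 0.154 0.158 0.157]
 [0.158 0.16  0.186 0.186 0.189 0.187 0.169 0.16  0.164 0.157 0.161 0.159]
 [0.157 0.156 0.191 0.185 0.187 0.176 0.162 0.16  0.158 0.159 0.159 0.159]
 [0.158 0.192 0.186 0.189 0.186 0.167 0.161 0.159 0.158 0.156 0.159 0.154]
 [0.162 0.19  0.185 0.192 0.177 0.16  0.159 0.158 0.158 0.156 0.156 0.154]
 [0.189 0.182 0.192 0.187 0.167 0.158 0.161 0.16  0.157 0.16  0.161 0.73 ]
 [0.155 0.163 0.189 0.178 0.161 0.158 0.158 0.156 0.158 0.159 0.158 0.731]
 [0.159 0.157 0.159 0.163 0.157 0.156 0.156 0.157 0.158 0.157 0.731 0.731]]
```

View pics/t5d.png

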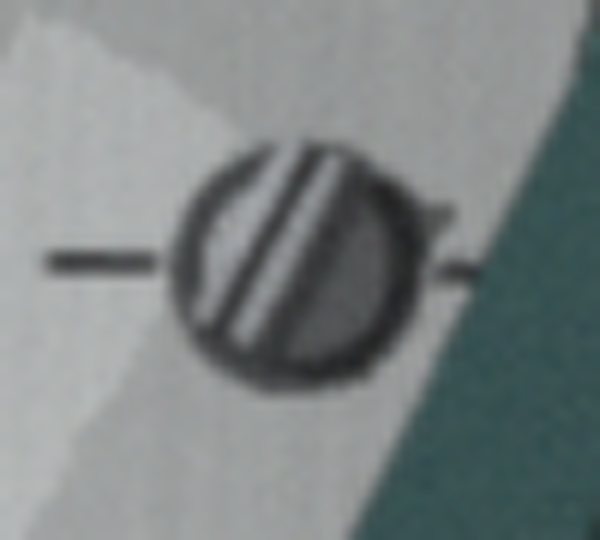

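```bash
python3 - <<'E'
from h import *
c=load('top')
for p,z in (((272,243),.189),((296,265),.159),((222,330),.189),((322,155),.189),((45,262),.157),((480,272),.157)):
    print(p,ray(c,222+p[0]/12-.5,155+p[1]/12-.5,z).round(4))
W=cloud(c); w=W[160:192,230:265]; m=(w[...,2]>.183)&(w[...,2]<.2)
print(m.sum(),w[m].mean(0),cv2.minAreaRect(w[m][:,:2].astype(np.float32)))
E
python3 go.py 0.576 0.032 0.25
```

```text
(272, 243) [0.5772 0.0377 0.189 ]
(296, 265) [0.5782 0.0381 0.159 ]
(222, 330) [0.562  0.0458 0.189 ]
(322, 155) [0.5928 0.0296 0.189 ]
(45, 262) [0.5784 0.083  0.157 ]
(480, 272) [0.5778 0.0057 0.157 ]
111 [0.5777918  0.0381751  0.18796988] ((0.5777878165245056, 0.03870304673910141), (0.01268205139786005, 0.036376260221004486), 64.580322265625)
t 18.95 p [ 0.5038 -0.132   0.3043] yaw 3.1372 tilt [-0.e+00  4.e-04 -1.e+00] F [ 0.38 -0.12 -0.17] g 0.602 q [-0.39  0.18  1.57  0.    1.39 -1.96]
slide [-0.0715  0.1643  0.0544]
```

Latch at world (0.578,0.038), slot ≈0.48 rad, cover flush to the gasket (z≈0.157). I'll align and grip.

>>> {"op": "step_arm", "data": {"slide": [[-0.02,0.045,0],[-0.04,0.09,0],[-0.06,0.14,0.02],[-0.0733,0.17,0.05],[-0.0733,0.17,0.08],[-0.0733,0.17,0.08],[-0.0733,0.17,0.08]], "twist": [0.12,0.24,0.36,0.477,0.477,0.477,0.477]}}

```text
time_s: 19.82
position: [0.5785, 0.0367, 0.2254]
eef_rot: [0.001, 0.239, 0.971, 0.0]
contact_force: [-0.4, -0.0, 0.1]
grip_width: 0.597
```

```bash
python3 go.py 0.5777 0.0378 0.168
python3 - <<'E'
from h import *
c=cam('side','s9.png'); cv2.imwrite('pics/s9c.png',cv2.resize(c['img'][100:300,180:380],None,fx=3,fy=3))
E
```

```text
t 19.82 p [0.5785 0.0367 0.2254] yaw 2.6592 tilt [ 0.0012  0.     -1.    ] F [-0.42 -0.04  0.07] g 0.597 q [-0.06  0.33  1.56  0.    1.24 -1.14]
slide [0.0013 0.0006 0.0574]
```

View pics/s9c.png

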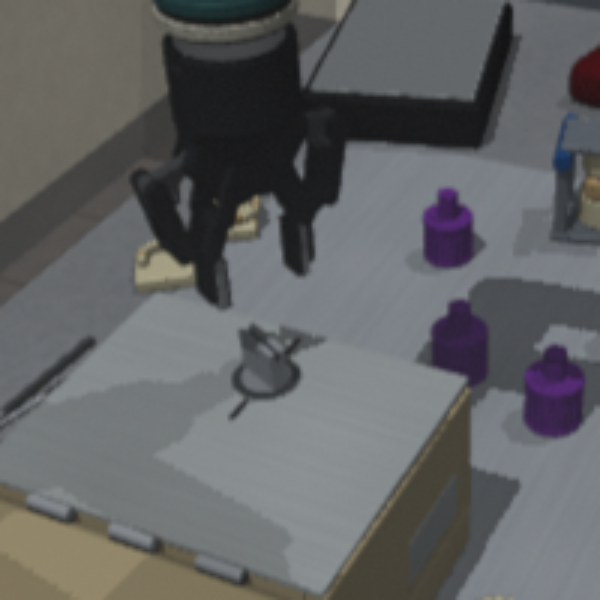

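Fingers sit above the wing (crop ~(265,355)), aligned across it. Descending and closing.

>>> {"op": "step_arm", "data": {"slide": [[0.001,0,0.02],[0.001,0,0.04],[0.001,0,0.055],[0.001,0,0.057],[0.001,0,0.057]], "twist": [0,0,0,0,0]}}

```text
time_s: 20.5
position: [0.5777, 0.0368, 0.168]
eef_rot: [0.0, 0.239, 0.971, 0.0]
contact_force: [-0.3, 0.8, 0.1]
grip_width: 0.599
```

>>> {"op": "step_arm", "data": {"slide": [[0,0,0],[0,0,0],[0,0,0],[0,0,0],[0,0,0]], "twist": [0,0,0,0,0], "jaw": 1}}

```text
time_s: 21.12
position: [0.5791, 0.0394, 0.1679]
eef_rot: [0.001, 0.239, 0.971, 0.002]
contact_force: [4.5, 9.0, -2.0]
grip_width: 0.122
```

```bash
python3 go.py 0.5777 0.0378 0.168; python3 -c "
from h import *
print(state()['moment'])"
```

```text
t 21.12 p [0.5791 0.0394 0.1679] yaw 2.6585 tilt [ 0.004   0.0039 -1.    ] F [ 4.49  9.01 -2.  ] g 0.122 q [-0.05  0.39  1.63  0.    1.11 -1.14]
slide [ 0.0005 -0.0021 -0.0001]
[ 1.15341196 -0.64660135  0.01923383]
```

>>> {"op": "step_arm", "data": {"slide": [[0,0.002,0],[0,0.003,0],[0,0.003,0],[0,0.003,0],[0,0.003,0],[0,0.003,0],[0,0.003,0],[0,0.003,0]], "twist": [0,0.13,0.27,0.41,0.55,0.69,0.83,0.97]}}

```text
time_s: 22.12
position: [0.5789, 0.0393, 0.1677]
eef_rot: [0.001, 0.666, 0.746, 0.0]
contact_force: [0.1, -0.1, 1.3]
grip_width: 0.128
```

>>> {"op": "step_arm", "data": {"slide": [[0,0,0],[0,0,0],[0,0,0]], "twist": [0.115,0.115,0.115]}}

```text
time_s: 22.5
position: [0.5789, 0.0393, 0.1676]
eef_rot: [0.0, 0.705, 0.709, 0.0]
contact_force: [1.7, -0.8, 1.7]
grip_width: 0.125
```

```bash
python3 go.py 0.5777 0.0378 0.168; python3 -c "
from h import *
print(state()['moment'])
c=cam('side','s10.png'); cv2.imwrite('pics/s10c.png',cv2.resize(c['img'][100:300,180:380],None,fx=3,fy=3))"
```

```text
t 22.5 p [0.5789 0.0393 0.1676] yaw 1.576 tilt [ 7.e-04 -4.e-04 -1.e+00] F [ 1.75 -0.78  1.67] g 0.125 q [-0.05  0.39  1.63 -0.    1.12 -0.06]
slide [-0.0015 -0.0012 -0.0004]
[-0.4720973  -0.03143935 -0.00312303]
```

View pics/s10c.png

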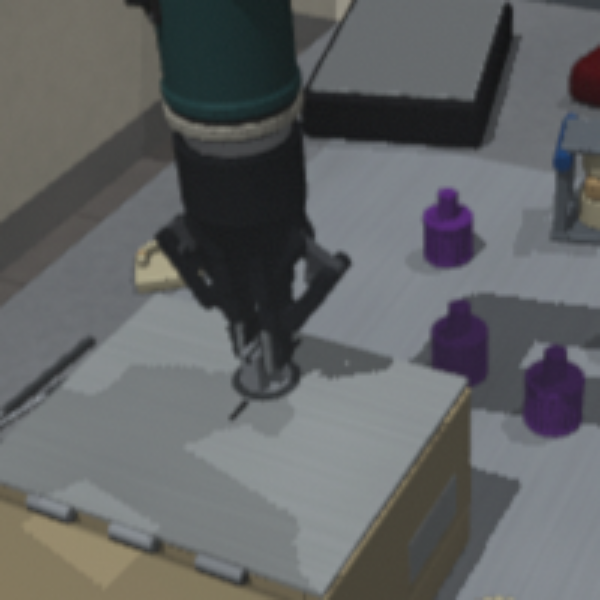

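>>> {"op": "step_arm", "data": {"slide": [[0,0,0],[0,0,0],[0,0,0]], "twist": [0,0,0], "jaw": 0.5}}

```text
time_s: 22.92
position: [0.5783, 0.0398, 0.1672]
eef_rot: [-0.0, 0.706, 0.708, -0.0]
contact_force: [0.0, -0.2, 0.7]
grip_width: 0.499
```

>>> {"op": "step_arm", "data": {"slide": [[0,0,-0.02],[0,0,-0.06],[-0.04,-0.02,-0.09],[-0.09,-0.04,-0.09],[-0.14,-0.06,-0.09],[-0.18,-0.07,-0.09],[-0.18,-0.07,-0.09]], "twist": [0,0,0,0,0,0,0], "jaw": 0.5}}

```text
time_s: 23.8
position: [0.5084, -0.143, 0.2574]
eef_rot: [0.0, 0.707, 0.707, -0.0]
contact_force: [-0.1, 0.2, 1.0]
grip_width: 0.5
```

```bash
python3 go.py 0.5077 0.0398 0.18; python3 -c "
from h import *
c=cam('top','t6.png'); cv2.imwrite('pics/t6d.png',cv2.resize(c['img'][155:200,222:272],None,fx=12,fy=12,interpolation=cv2.INTER_CUBIC))
W=cloud(c)
for u,v in ((250,160),(262,140),(190,150),(200,215)): print(W[v,u].round(4))
"
```

```text
t 23.8 p [ 0.5084 -0.143   0.2574] yaw 1.5702 tilt [-0.e+00 -6.e-04 -1.e+00] F [-0.1   0.25  1.03] g 0.5 q [-0.4   0.23  1.63 -0.    1.28 -0.4 ]
slide [ 0.1828 -0.0008  0.0773]
[0.6152 0.0317 0.1543]
[nan nan nan]
[0.6347 0.1608 0.155 ]
[0.495  0.1341 0.154 ]
```

View pics/t6d.png

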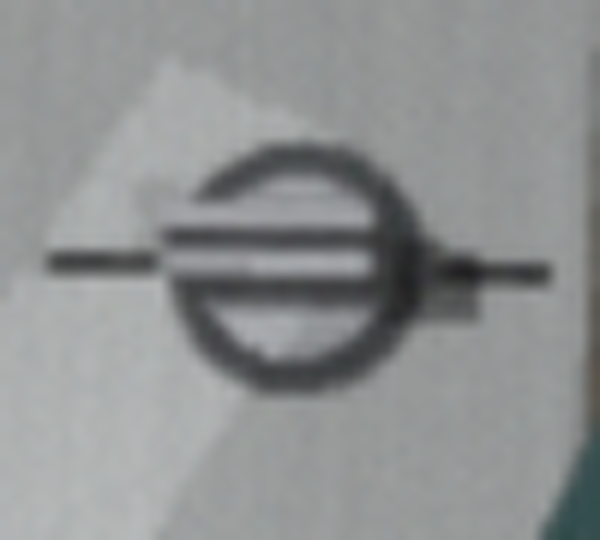

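Slot (165,237)-(385,240) is within ~1° of the marks (45,262)-(550,275). Now the press point, fingers shut.

>>> {"op": "step_arm", "data": {"slide": [[0.04,0,0],[0.09,0,0],[0.14,0,0.01],[0.183,0,0.03],[0.183,0,0.06],[0.183,0,0.08],[0.183,0,0.088],[0.183,0,0.088]], "twist": [0,0,0,0,0,0,0,0], "jaw": 1}}

```text
time_s: 24.85
position: [0.5084, 0.0431, 0.1692]
eef_rot: [-0.0, 0.706, 0.708, -0.0]
contact_force: [0.6, -0.2, -0.8]
grip_width: 0.002
```

```bash
python3 go.py 0.508 0.0398 0.154
```

```text
t 24.85 p [0.5084 0.0431 0.1692] yaw 1.5745 tilt [-8.e-04  4.e-04 -1.e+00] F [ 0.65 -0.17 -0.75] g 0.002 q [-0.05  0.3   1.78  0.    1.07 -0.06]
slide [-0.0033 -0.0004  0.0152]
```

>>> {"op": "step_arm", "data": {"slide": [[-0.003,0,0.005],[-0.003,0,0.009],[-0.003,0,0.012],[-0.003,0,0.014],[-0.003,0,0.015],[-0.003,0,0.015]], "twist": [0,0,0,0,0,0]}}

```text
time_s: 25.6
position: [0.5087, 0.0392, 0.1548]
eef_rot: [0.0, 0.706, 0.708, -0.0]
contact_force: [-1.1, -1.2, 6.1]
grip_width: 0.001
```

```bash
python3 go.py 0.508 0.0398 0.154
```

```text
t 25.6 p [0.5087 0.0392 0.1548] yaw 1.5739 tilt [ 4.e-04 -4.e-04 -1.e+00] F [-1.05 -1.22  6.13] g 0.001 q [-0.06  0.32  1.79 -0.    1.03 -0.06]
slide [ 0.0006 -0.0007  0.0008]
```

>>> {"op": "step_arm", "data": {"slide": [[0,0,0.001],[0,0,0.002],[0,0,0.003],[0,0,0.003],[0,0,0.003]], "twist": [0,0,0,0,0]}}

```text
time_s: 26.22
position: [0.5089, 0.0391, 0.1539]
eef_rot: [0.001, 0.706, 0.708, 0.0]
contact_force: [-7.5, -0.8, 25.4]
grip_width: 0.004
```

>>> {"op": "step_arm", "data": {"slide": [[0,0,0],[0,0,0],[0,0,0],[0,0,0]], "twist": [0,0,0,0]}}

```text
time_s: 26.72
position: [0.5089, 0.0391, 0.1539]
eef_rot: [0.001, 0.706, 0.708, 0.0]
contact_force: [-7.9, -1.2, 25.4]
grip_width: -0.0
```

```bash
python3 go.py; python3 -c "
from h import *
c=cam('side','s11.png'); cv2.imwrite('pics/s11c.png',cv2.resize(c['img'][80:360,180:460],None,fx=2.1,fy=2.1))
W=cloud(c)
import numpy as np
m=(W[...,0]>.47)&(W[...,0]<.69)&(W[...,1]<.17)&(W[...,1]>0)&(abs(W[...,2]-.155)<.01)
m2=W[m]; A=np.c_[m2[:,1],np.ones(len(m2))]; print(len(m2),np.linalg.lstsq(A,m2[:,2],rcond=None)[0], np.median(m2[:,2]))
print(state()['contact_force'])
"
```

```text
t 26.73 p [0.5089 0.0391 0.1539] yaw 1.5741 tilt [ 1.5e-03 -7.0e-04 -1.0e+00] F [-7.89 -1.19 25.45] g -0.0 q [-0.06  0.32  1.79 -0.    1.03 -0.06]
6362 [-0.0031205   0.15340276] 0.15299717700740523
[-7.04836052 -2.34011629 25.00166412]
```

View pics/s11c.png

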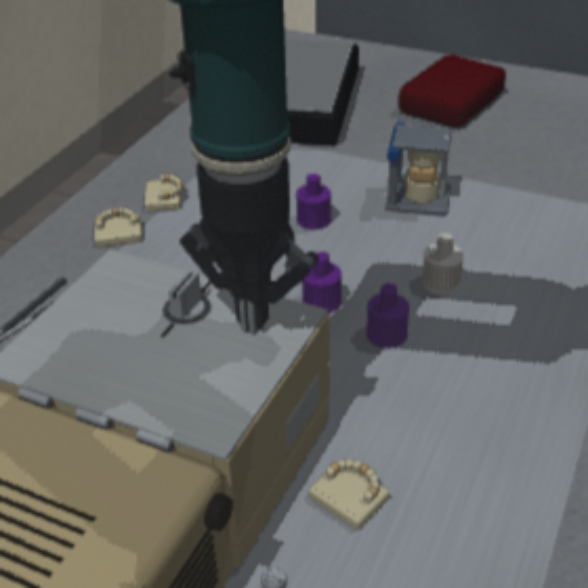

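The fingers press the panel (crop (252,320)), the wing lines up with its marks (185,300), and the cast, articulator and third cartridge have not moved. The press force is 25 N and the panel is level, so I'm handing in.

```bash
python3 -c "
from station import *
print(close_job()); print(state()['contact_force'],state()['time_s'])"
```

```text
the job is handed in; nothing more can be done
None
the job is handed in; nothing more can be done
```

I stood two white cartridges in the bay and left the third on the bench. I then swung the cover shut, turned the latch clockwise by about 1.09 rad and let go. The job was handed in at about 26.8 s with the shut fingers holding the panel down at cover_press; no verdict is reported.

Last checks:
- **Cartridges:** both stood upright in the bay in the last top view before the cover was shut; the third was upright on the bench in the final side view.
- **Latch:** after I let go, the slot lined up with the index marks to within about 1°.
- **Cover:** in the last reading before hand-in the fingertips were at 0.1539 m, about flush height. The fitted panel slope was 0.003, within calibration accuracy. I have no direct reading of the cover angle.
- **Press force:** steady at 25 N upward on the tool, plus a sideways force of about 7–8 N.
- **Bystanders:** the jaw cast and articulator looked unmoved in the final side view. The burner is mostly outside that picture, but I never came near it and it looked unmoved in the last view that showed it whole, just after the cover shut.

No check failed.

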